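# Slide the mint lantern into its charging bay

## Task

Push the tall mint-green lantern across the cabinet top into the low U-shaped charging bay until it is fully home against the bay's back rail, then back away clear of it. Slide it on its foot by pushing low down so that it stays upright; do not pick it up or let it tip, and leave the pink lantern, tea caddy, mooncake box and spoon rest where they are.

Things in the scene. Friction and masses are not known exactly. Their poses are not given: they have to be found in the camera images.
- mint_lantern: The lantern to push: mint-green and cream plastic, round, upright, loose, 205 mm tall, 0.25 to 0.49 kg. Mint foot 60 mm in diameter, vertical sides from 0 to 24 mm height; above it a slimmer barrel, about 50 mm across, and cap (51 mm) up to 174 mm, then a thin wire loop. Origin: centre of its underside, z up. Pushed at the foot it slides; pushed above about 40 mm it may tip.
- bay: Fixed U-shaped charging bay, dark wood rails 26 mm high, 12 mm thick, floor flush. Origin: on the cabinet top where the centre of the lantern's underside lies when fully home. +x points into the bay (roughly away from the robot) to the back rail, inner face at x = +30 mm. Side rails' inner faces at y = +-40 mm, from x = +30 to -25 mm; then flared lead-ins open to the mouth.
- bay_mouth (a point): Middle of the bay's open mouth on the cabinet top, 55 mm before the bay's origin along the bay's -x axis; the mouth between the ends of the flared lead-ins is about 110 mm wide.
- pink_lantern: Bystander: same shape and size as the mint lantern but pastel pink and cream, loose, upright. Origin at the centre of its underside.
- tea_caddy: Bystander: round blue ceramic tea caddy with white lid (fixed on), 90 mm in diameter, 117 mm tall, loose. Origin at the centre of its underside.
- mooncake_box: Bystander: closed wooden mooncake box with a brass-coloured latch, 164 (x) by 184 (y) by 64 mm tall, loose. Origin at the centre of its underside.
- spoon_rest: Bystander: shallow stainless steel spoon rest, a round dish 76 mm across with a narrow handle, 76 (x) by 165 (y) by 13 mm tall overall, loose, lying nearest the robot. Origin at the centre of its underside's bounding rectangle.
Mind the look-alikes: they are no part of the job. What is shaped like the mint_lantern but blue is not meant. Several things look just like the bay: the one meant starts farthest from the robot's base.

How it is judged:
By the outcome, as a careful person would: the job done as asked, in the order asked, and still so for the second after the job is handed in, with the robot touching nothing.
It also fails if it takes over 70 s, if anything falls off the work surface, if the arm or the gripper's body presses on something with over 40 N, if the wrist force passes 120 N, or if a joint passes its speed limit or range.

## Robot

A 6-joint arm with a two-finger parallel gripper is mounted at the origin on the work surface. World frame = base frame: x ahead of the robot, y to its left, z up, the work surface at z = 0. Lengths are in mm, angles in rad, forces in N, time in s.
With the tool pointing down it reaches from about 350 to 975 mm from the base axis. Payload 7.1 kg.
Tool frame: the origin (TCP) lies at the very end of the fingers, on their centre line; the grasp point (between the pads) lies 19 mm behind it; y points along the fingers, z is the direction in which the jaws open and shut, and the axes are right-handed (so a half turn about y gives the same grasp; the last joint's range is limited). The gripper opens to 88 mm and grips with 3 to 60 N. Pads are 20 mm wide; open, the fingers measure 115 mm over their backs; the gripper's body (75 mm by 178 mm) begins 61 mm behind the grasp point.
Start: joints at [1.134, 0.423, 1.63, -0, 1.089, -0.019], TCP at [253.562, 571.237, 222.675] pointing down, gripper open.
Joint ranges: [-3, 3], [-0.9, 2.11], [0.09, 2.58], [-1.31, 4.45], [0.11, 2.69], [-2.54, 2.54]. Speed limits (rad/s): [2.39, 2.39, 3.01, 3.14, 3.14, 3.14].

## Interface

Orientations are given as a rotation vector (axis times angle).
In Python, from workcell import ctrl gives the robot as it stands.
- The arm moves only by the shell command python3 -m jog 'ROWS'. ROWS is JSON, a list of rows, each a list of 3 entries, a list of its own where there are three numbers: the opening, from 0 (shut) to 1 (fully open), then the shift along the tool's x, y, z in cm, then the turn, a rotation vector about the tool's x, y, z in rad. In form: [[claw, [dx, dy, dz], [wx, wy, wz]], ...]. A call has 1 to 8 rows; each row is the pose to reach, as a shift and turn from the pose commanded when the call began, along the tool's axes at that moment; what a row does not reach only later rows make up. A row lasts 1/10 s, in which the tool goes at most 50 mm and 8.59 degrees, less where a joint would pass 70% of its speed; a pose out of reach is approached as far as the arm can. A call with a gripper value outside its range is refused whole. The fingers move at their own pace and stop on an object; the grip force is fixed at half the most. Time passes only in rows, so rows that repeat a pose let the fingers close. It gives the time, the measured TCP pose, the force and the opening at its end, in the units of the state.
- ctrl.get_obs(): the state, without advancing time (a new reading comes with each control period).
- ctrl.get_image(name): name is "scene" or "top"; returns a dict with "color" (384x512x3 uint8, red, green, blue), "z_map" (384x512 float32, mm along the optical axis (not along the pixel's ray), 0 where there is no reading), "fx", "fy", "cx", "cy" (pixels), "dist_coeffs" ([k1, k2, p1, p2, k3] as OpenCV has them; the pictures are not rectified), "pose" (4x4, takes a point from camera to world coordinates). Camera axes: x right, y down, z forward; pixel columns grow to the right and rows downward; lengths in mm; the calibration is good to about 2 mm. A picture is of the moment at which its call begins.
- ctrl.close_job(): hands the job in, once; it reports no verdict.
The state is a dict: "t": time; "qpos": joint angles; "qvel": joint speeds; "joint_torque": joint torques, N m; "ee_pos": TCP position; "orientation": TCP orientation; "ft_force": force on the tool from outside, world axes, zero at the start; "moment": the same for the moment, N m; "width": finger opening in mm.
Only numpy, scipy, OpenCV 4.12 (cv2) and the standard library are available. Lean on these libraries where they do the work, as an engineer would, in place of code of your own. Each camera call takes 0.05 s, during which the arm holds its last target.

## Working session

There is one attempt and no reset: what is moved stays moved. The work goes in short steps, Python scripts to look and compute and a shell command to move; the robot and the scene stay as the last step left them, time stands still between calls to the robot, and variables do not carry over. Pictures are saved under pics/ and viewed, and the job is handed in when it is done.

```bash
mkdir -p pics; ls
python3 - <<'E'
from workcell import ctrl
import cv2,numpy as np
o=ctrl.get_obs();print({k:np.round(v,3) for k,v in o.items()})
for n in("scene","top"):
    d=ctrl.get_image(n);cv2.imwrite(f"pics/{n}0.png",d["color"][:,:,::-1]);np.savez(f"{n}0.npz",**d)
    print(n,d["fx"],d["cx"],d["cy"],d["dist_coeffs"],np.round(d["pose"],3).tolist())
E
```

```text
pics
{'t': np.float64(0.0), 'qpos': array([ 1.134,  0.424,  1.631,  0.   ,  1.089, -0.019]), 'qvel': array([ 0.001, -0.001, -0.002,  0.001, -0.002, -0.   ]), 'joint_torque': array([-4.0000e-03, -5.4463e+01, -2.7366e+01,  6.4000e-02,  2.3000e-02,
       -0.0000e+00]), 'ee_pos': array([253.338, 570.729, 221.875]), 'orientation': array([-1.547,  0.328, -0.328]), 'ft_force': array([-0.826,  0.218, -0.269]), 'moment': array([-0.004,  0.1  ,  0.033]), 'width': np.float64(87.867)}
scene 349.4542670822052 259.4406958934823 193.73975071701017 [-0.10851748  0.          0.          0.          0.        ] [[-0.462, 0.638, -0.616, 1110.672], [0.887, 0.33, -0.323, 317.259], [-0.002, -0.695, -0.719, 754.723], [0.0, 0.0, 0.0, 1.0]]
top 437.2258341821901 262.4609532007055 190.89870043422906 [-0.03573476  0.          0.          0.          0.        ] [[-0.007, -0.988, 0.151, 346.092], [-1.0, 0.006, -0.006, -3.839], [0.005, -0.151, -0.988, 1118.955], [0.0, 0.0, 0.0, 1.0]]
```

View pics/scene0.png

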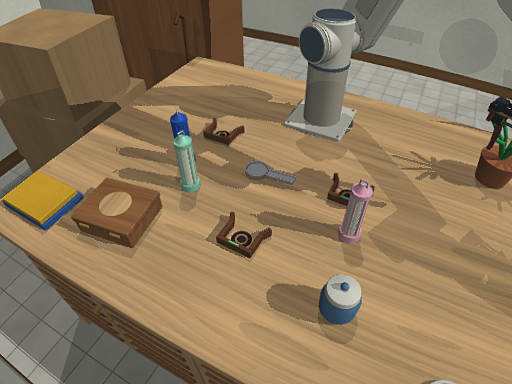

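View pics/top0.png

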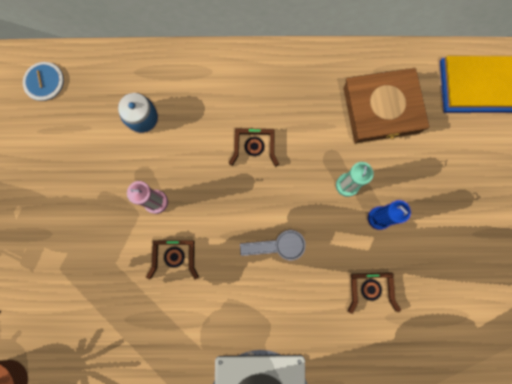

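The scene view shows the mint lantern at (188,165) beside the blue one and the mooncake box. In the top view the farthest bay is at (254,147), with its mouth facing the robot. The mint lantern's foot is near (347,188), the blue lantern's foot near (378,220), and the mooncake box at (387,105).

```bash
cat > h.py <<'E'
import numpy as np,cv2
def K(d):return np.array([[float(d["fx"]),0,float(d["cx"])],[0,float(d["fy"]),float(d["cy"])],[0,0,1]])
def ray(d,uv,z):
    n=cv2.undistortPoints(np.float64(uv).reshape(-1,1,2),K(d),d["dist_coeffs"]).reshape(-1,2)
    P=d["pose"];r=np.c_[n,np.ones(len(n))]@P[:3,:3].T;c=P[:3,3]
    return c+r*((z-c[2])/r[:,2])[:,None]
def cloud(d):
    h,w=d["z_map"].shape;u,v=np.meshgrid(np.arange(w),np.arange(h))
    n=cv2.undistortPoints(np.float64(np.c_[u.ravel(),v.ravel()]).reshape(-1,1,2),K(d),d["dist_coeffs"]).reshape(-1,2)
    p=np.c_[n,np.ones(len(n))]*d["z_map"].reshape(-1,1);P=d["pose"]
    return (p@P[:3,:3].T+P[:3,3]).reshape(h,w,3)
def fitcirc(xy):
    A=np.c_[2*xy,np.ones(len(xy))];s=np.linalg.lstsq(A,(xy**2).sum(1),rcond=None)[0]
    return s[:2],np.sqrt(s[2]+s[:2]@s[:2])
def hsv(d):return cv2.cvtColor(d["color"],cv2.COLOR_RGB2HSV)
E
python3 - <<'E'
from h import *
for n in("top","scene"):
    d=dict(np.load(n+"0.npz"));X=cloud(d);H=hsv(d)
    m=cv2.inRange(H,(70,40,80),(95,255,255))>0
    k,l,st,c=cv2.connectedComponentsWithStats(m.astype(np.uint8))
    for i in range(1,k):
        if st[i,4]<8:continue
        p=X[l==i];print(n,st[i],np.round(p.min(0)),np.round(p.max(0)))
        if st[i,4]>150:
            for a,b in((5,21),(21,30),(60,150),(100,180)):
                q=p[(p[:,2]>a)&(p[:,2]<b)]
                if len(q)>8:print(a,b,len(q),np.round(q.mean(0)),np.round(q[:,:2].min(0)),np.round(q[:,:2].max(0)),"circ",fitcirc(q[:,:2]))
    # bulk height clusters
    for name,lo,hi in(("blue",(108,150,60),(130,255,255)),("pink",(150,30,80),(179,255,255))):
        m=cv2.inRange(H,lo,hi)>0; k,l,st,c=cv2.connectedComponentsWithStats(m.astype(np.uint8))
        for i in range(1,k):
            if st[i,4]>60:
                p=X[l==i];print(n,name,st[i],np.round(np.median(p,0)),np.round(p.min(0)),np.round(p.max(0)))
d=dict(np.load("top0.npz"));big=cv2.resize(d["color"][110:240,210:450,::-1],None,fx=3.3,fy=3.3,interpolation=cv2.INTER_CUBIC);cv2.imwrite("pics/t1.png",big)
d=dict(np.load("scene0.npz"));big=cv2.resize(d["color"][95:275,60:300,::-1],None,fx=3.3,fy=3.3,interpolation=cv2.INTER_CUBIC);cv2.imwrite("pics/s1.png",big)
E
```

```text
top [337 163  36  33 559] [ 346. -252.   14.] [ 556.   -4. 1119.]
5 21 9 [ 516. -210.   18.] [ 503. -221.] [ 554. -201.] circ (array([ 529.16041652, -226.84270734]), np.float64(26.689074105983966))
21 30 101 [ 521. -216.   25.] [ 501. -250.] [ 556. -200.] circ (array([ 530.0040123 , -227.63395828]), np.float64(24.970906083771624))
60 150 61 [ 519. -217.  109.] [ 507. -236.] [ 538. -204.] circ (array([ 530.07843409, -227.44131042]), np.float64(22.476792217321847))
100 180 249 [ 524. -222.  167.] [ 506. -252.] [ 552. -203.] circ (array([ 529.06301236, -227.25083077]), np.float64(20.469409358108997))
top blue [441  60  71  52 324] [ 730. -502.   23.] [ 346. -675.    7.] [ 868.   -4. 1119.]
top blue [369 201  41  28 711] [ 439. -293.  140.] [ 346. -329.   17.] [ 468.   -4. 1119.]
top pink [128 181  40  32 644] [485. 254. 175.] [346.  -4.  10.] [ 518.  285. 1119.]
scene [173 135  27  57 514] [ 332. -371.   -2.] [1111.  317.  755.]
5 21 73 [ 547. -210.   13.] [ 520. -240.] [ 560. -196.] circ (array([ 529.92349331, -227.47517791]), np.float64(29.184925991638437))
21 30 69 [ 543. -215.   25.] [ 507. -249.] [ 560. -198.] circ (array([ 532.07688573, -225.36151522]), np.float64(25.000350543780858))
60 150 96 [ 540. -218.  108.] [ 433. -309.] [ 555. -202.] circ (array([ 499.4339821 , -253.60803679]), np.float64(59.91978317509919))
100 180 230 [ 540. -219.  159.] [ 433. -309.] [ 556. -200.] circ (array([ 507.67940684, -245.21810858]), np.float64(46.92423048723541))
scene [192 150   3  16  19] [ 418. -293.   17.] [ 517. -209.  133.]
scene [178 160   3  12  13] [ 545. -243.   69.] [ 549. -238.  111.]
scene blue [170 113  19  25 293] [ 456. -294.  167.] [ 423. -323.  107.] [1111.  317.  755.]
scene blue [  3 192  80  38 404] [ 827. -495.   17.] [ 726. -701.    2.] [1111.  317.  755.]
scene pink [339 183  34  60 739] [505. 265. 131.] [466. 236.   4.] [1111.  317.  755.]
```

View pics/t1.png

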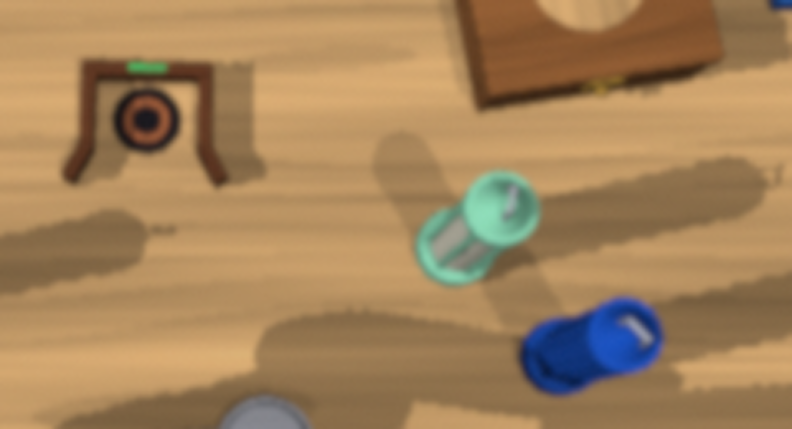

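View pics/s1.png

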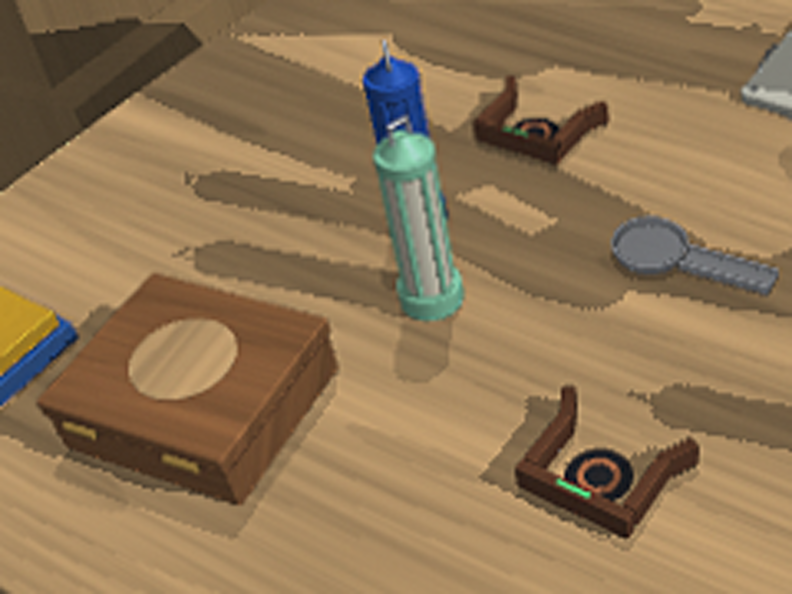

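The close-ups show the bay's U with its green-striped back rail on the far side, in the top crop at (146,67), and the mint foot clear of everything. Next I'll measure the bay, the box and the blue lantern.

Run:
```python
from h import *
for n in("top","scene"):
    d=dict(np.load(n+"0.npz"));X=cloud(d)
    s=(X[...,2]>22)&(X[...,2]<31)&(X[...,0]>520)&(X[...,0]<720)&(X[...,1]>-90)&(X[...,1]<110)
    p=X[s][:,:2];print(n,"bay",len(p),p.min(0),p.max(0))
    r=cv2.minAreaRect(np.float32(p));print(r)
    # charging ring dark pixels on floor
    H=hsv(d);f=(abs(X[...,2])<6)&(X[...,0]>560)&(X[...,0]<680)&(X[...,1]>-40)&(X[...,1]<60)&(H[...,2]<60)
    k,l,st,c=cv2.connectedComponentsWithStats(f.astype(np.uint8));
    for i in range(1,k):
        if st[i,4]>25:
            ctr=ray(d,c[i],0)[0];q=ray(d,np.argwhere(l==i)[:,::-1],0);e=cv2.fitEllipse(np.float32(q[:,:2])) ;print("ring",st[i],ctr,cv2.minAreaRect(np.float32(q[:,:2])))
    g=cv2.inRange(H,(50,90,80),(72,255,255))>0
    k,l,st,c=cv2.connectedComponentsWithStats(g.astype(np.uint8))
    for i in range(1,k):
        if st[i,4]>5:
            q=ray(d,np.argwhere(l==i)[:,::-1],26);print("green",st[i],ray(d,c[i],26)[0],cv2.minAreaRect(np.float32(q[:,:2])))
    np.savetxt(n+"bay.txt",p)
    # rail outer edges by line fit
    b=X[(X[...,2]>55)&(X[...,2]<72)&(X[...,0]>580)&(X[...,0]<900)&(X[...,1]>-420)&(X[...,1]<-150)][:,:2]
    print("box",cv2.boxPoints(cv2.minAreaRect(np.float32(b))).round())
    im=np.zeros((480,480,3),np.uint8)
    for x,y in p: cv2.circle(im,(int(240-(y-10)*2.2),int(240-(x-610)*2.2)),2,(255,255,255),-1)
    cv2.imwrite(f"pics/bay_{n}.png",im)
    bl=(cv2.inRange(H,(108,150,30),(130,255,255))>0)&(X[...,2]>3)&(X[...,2]<28)&(X[...,0]<500)
    print("blue",X[bl].min(0),X[bl].max(0)) if bl.sum() else 0
    bl=(X[...,2]>100)&(X[...,2]<250)
    sp=(X[...,2]>4)&(X[...,2]<20)&(X[...,0]<460)&(X[...,0]>250)&(abs(X[...,1])<130);print("spoon",X[sp].min(0),X[sp].max(0))
```

```text
top bay 481 [580.31093739 -50.68208529] [681.55061061  77.18643619]
((631.5033569335938, 11.218612670898438), (127.99469757080078, 97.16809844970703), 87.2993392944336)
ring [245 138   9  17  45] [636.47869897  27.83427284   0.        ] ((636.5377197265625, 24.903318405151367), (43.720149993896484, 20.161357879638672), 3.2836225032806396)
ring [251 143   7   6  29] [637.61065197  11.60222103   0.        ] ((638.2196655273438, 10.879374504089355), (15.802189826965332, 13.536482810974121), 89.66541290283203)
green [249 129  11   3  27] [672.46714469  11.5217197   26.        ] ((672.66015625, 10.376461029052734), (25.86377716064453, 5.353078365325928), 89.67227935791016)
green [167 241  12   3  33] [386.15301506 214.63796801  26.        ] ((386.0766906738281, 214.26016235351562), (27.482765197753906, 4.948750972747803), 89.71025848388672)
green [367 274  12   3  33] [ 301.48890605 -280.11267239   26.        ] ((301.55889892578125, -280.4993896484375), (27.377403259277344, 4.8655686378479), 89.39012908935547)
box [[ 634. -249.]
 [ 661. -432.]
 [ 828. -407.]
 [ 801. -224.]]
blue [ 417.425
[... 824 characters left out ...]
0751953), 83.16547393798828)
green [216 134   4   2   6] [ 299.13359296 -273.38231964   26.        ] ((297.778564453125, -272.8774719238281), (5.853998184204102, 11.094715118408203), 26.876895904541016)
green [340 196   9   3  12] [384.33958415 213.4345069   26.        ] ((383.7969665527344, 213.37635803222656), (5.173044681549072, 23.351961135864258), 1.1871509552001953)
green [229 240  10   6  18] [671.00573427  12.40089237  26.        ] ((670.7241821289062, 11.327571868896484), (28.584775924682617, 3.94882869720459), 86.77300262451172)
box [[ 634. -246.]
 [ 662. -430.]
 [ 828. -405.]
 [ 800. -221.]]
spoon [ 256.66187386 -124.97278778    4.00342689] [455.46158615 129.35982568  18.30114936]
```

```bash
python3 -c "
import cv2,numpy as np
cv2.imwrite('pics/bayc.png',np.hstack([cv2.imread('pics/bay_top.png'),cv2.imread('pics/bay_scene.png')])[:, :]*1) if 0 else cv2.imwrite('pics/bayc.png',cv2.resize(np.hstack([cv2.imread('pics/bay_top.png'),cv2.imread('pics/bay_scene.png')]),(800,400)))"
```

```text
(no output)
```

View pics/bayc.png

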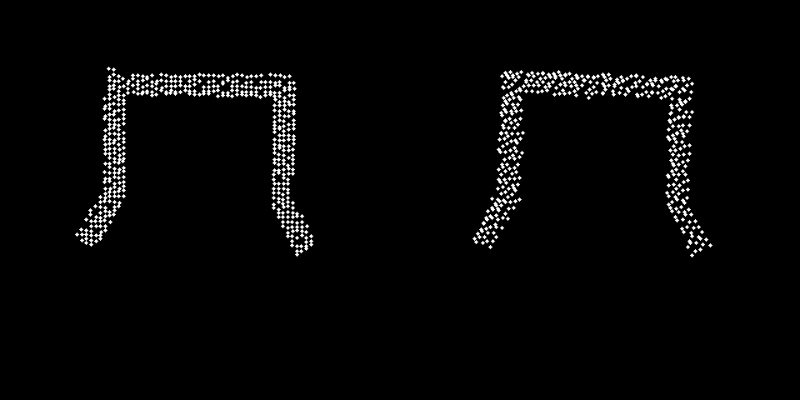

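```bash
cat >> h.py <<'E'
from scipy.spatial.transform import Rotation as Ro
def target(az,th,flip=0):
    a,t=np.radians(az),np.radians(th)
    y=np.array([np.sin(t)*np.cos(a),np.sin(t)*np.sin(a),-np.cos(t)])
    z=np.array([-np.sin(a),np.cos(a),0])*(-1 if flip else 1)
    return Ro.from_matrix(np.c_[np.cross(y,z),y,z])
def delta(o,pos,R):
    R0=Ro.from_rotvec(o["orientation"])
    return R0.inv().apply(np.array(pos)-o["ee_pos"])/10,(R0.inv()*R).as_rotvec()
E
cat > st.py <<'E'
import sys
from h import *
from workcell import ctrl
o=ctrl.get_obs();R=Ro.from_rotvec(o["orientation"]);M=R.as_matrix()
y=M[:,1];z=M[:,2]
print("t",o["t"],"p",o["ee_pos"].round(1),"tilt",np.degrees(np.arccos(-y[2])).round(1),"az",np.degrees(np.arctan2(y[1],y[0])).round(1),"F",o["ft_force"].round(1),"w",round(float(o["width"]),1),"q",o["qpos"].round(2))
if len(sys.argv)<2: print(M.round(3))
# args: x y z az th
if len(sys.argv)>=6:
    a=list(map(float,sys.argv[1:6]))
    for f in(0,1):
        T=target(a[3],a[4],f);s,w=delta(o,a[:3],T);print("flip",f,"shift cm",s.round(2),"turn",w.round(3),"deg",np.degrees(np.linalg.norm(w)).round(1),"mm",np.linalg.norm(s)*10)
E
python3 st.py; python3 st.py 555 -272 330 120 25
python3 - <<'E'
from h import *
d=dict(np.load("top0.npz"));X=cloud(d);H=hsv(d)
for nm,sl in(("spoon",(slice(225,265),slice(238,308))),):
    x=X[sl];h=H[sl];m=(h[...,1]<60)&(h[...,2]<190);m=cv2.morphologyEx(m.astype(np.uint8),cv2.MORPH_OPEN,np.ones((3,3)))>0;print(nm,x[m].min(0),x[m].max(0))
E
```

```text
t 0.1 p [253.3 570.8 222. ] tilt 0.1 az -116.0 F [-0.1 -0.6 -0.7] w 88.0 q [ 1.13  0.42  1.63  0.    1.09 -0.02]
[[ 0.914 -0.001  0.406]
 [-0.406 -0.001  0.914]
 [-0.    -1.    -0.001]]
t 0.1 p [253.3 570.8 222. ] tilt 0.1 az -116.0 F [-0.1 -0.6 -0.7] w 88.0 q [ 1.13  0.42  1.63  0.    1.09 -0.02]
flip 0 shift cm [ 61.77 -10.72 -64.81] turn [ 0.546 -2.462 -0.179] deg 144.8 mm 901.663154612449
flip 1 shift cm [ 61.77 -10.72 -64.81] turn [0.139 0.619 0.422] deg 43.7 mm 901.663154612449
spoon [ 339.83548114 -114.0371046    -3.12537592] [ 415.44704823   47.65385985 1118.95513143]
```

```bash
python3 -m jog '[[0.43,[0,-4,0],[0,0,0]],[0.43,[0,-8,0],[0,0,0]],[0.43,[0,-12,0],[0,0,0]],[0.43,[3,-12,-3],[0,0,0]],[0.43,[6,-12,-6.3],[0,0,0]],[0.43,[9,-12,-9.5],[0,0,0]],[0.43,[12,-12,-12.7],[0.01,0.06,0.04]],[0.43,[15,-12,-16],[0.02,0.12,0.08]]]'; python3 st.py 555 -272 335 120 25
```

```text
t: 0.9
ee_pos: [325.5, 362.7, 342.5]
orientation: [-1.491, 0.479, -0.361]
ft_force: [1.4, 0.4, 0.1]
width: 37.8
t 0.9 p [325.5 362.7 342.5] tilt 4.8 az 138.5 F [1.4 0.4 0.1] w 37.8 q [ 0.76  0.09  1.79  0.09  1.27 -0.3 ]
flip 0 shift cm [ 52.13  -4.21 -42.67] turn [ 0.46  -2.602 -0.156] deg 151.7 mm 674.9738915012335
flip 1 shift cm [ 52.13  -4.21 -42.67] turn [0.116 0.497 0.342] deg 35.2 mm 674.9738915012335
```

```bash
python3 -m jog '[[0.43,[3.8,-0.3,-3.1],[0.01,0.03,0.02]],[0.43,[7.6,-0.6,-6.2],[0.02,0.07,0.05]],[0.43,[11.4,-0.9,-9.3],[0.03,0.12,0.08]],[0.43,[15.2,-1.2,-12.4],[0.04,0.17,0.12]],[0.43,[19,-1.5,-15.5],[0.05,0.22,0.15]],[0.43,[22.8,-1.8,-18.6],[0.06,0.27,0.19]],[0.43,[26.6,-2.1,-21.7],[0.07,0.32,0.22]],[0.43,[30.4,-2.4,-24.8],[0.08,0.35,0.24]]]'; python3 st.py 555 -272 335 120 25
```

```text
t: 1.7
ee_pos: [460.6, -7.4, 338.0]
orientation: [-1.279, 0.904, -0.448]
ft_force: [1.1, 1.0, 0.2]
width: 38.0
t 1.7 p [460.6  -7.4 338. ] tilt 19.0 az 124.8 F [1.1 1.  0.2] w 38.0 q [-0.2   0.17  1.74  0.23  1.47 -0.92]
flip 0 shift cm [25.18 -8.56 -9.08] turn [ 0.154 -2.992 -0.053] deg 171.7 mm 280.99716642197586
flip 1 shift cm [25.18 -8.56 -9.08] turn [0.035 0.146 0.103] deg 10.4 mm 280.99716642197586
```

```bash
python3 -m jog '[[0.43,[4.2,-1.4,-1.5],[0.01,0.03,0.02]],[0.43,[8.4,-2.8,-3],[0.02,0.07,0.05]],[0.43,[12.6,-4.3,-4.5],[0.03,0.12,0.08]],[0.43,[16.8,-5.7,-6.1],[0.035,0.146,0.103]],[0.43,[21,-7.1,-7.6],[0.035,0.146,0.103]],[0.43,[25.2,-8.6,-9.1],[0.035,0.146,0.103]],[0.43,[25.2,-8.6,-9.1],[0.035,0.146,0.103]]]'; python3 st.py 555 -272 120 120 25
python3 - <<'E'
from workcell import ctrl
import cv2,numpy as np
for n in("scene","top"):
    d=ctrl.get_image(n);cv2.imwrite(f"pics/{n}2.png",d["color"][:,:,::-1])
a=np.hstack([cv2.imread(f"pics/{n}2.png")[60:360,60:460] for n in("scene","top")]);cv2.imwrite("pics/c2.png",a)
E
```

```text
t: 2.4
ee_pos: [556.2, -274.7, 333.7]
orientation: [-1.174, 1.076, -0.481]
ft_force: [-0.3, 0.8, 0.0]
width: 37.7
t 2.4 p [ 556.2 -274.7  333.7] tilt 24.9 az 120.0 F [-0.3  0.8  0. ] w 37.7 q [-0.57  0.52  1.29  0.2   1.73 -1.1 ]
flip 0 shift cm [ 8.74 19.51  0.06] turn [-2.000e-03  3.139e+00  1.000e-03] deg 179.9 mm 213.74865259317772
flip 1 shift cm [ 8.74 19.51  0.06] turn [ 0.    -0.002  0.001] deg 0.2 mm 213.74865259317772
```

View pics/c2.png

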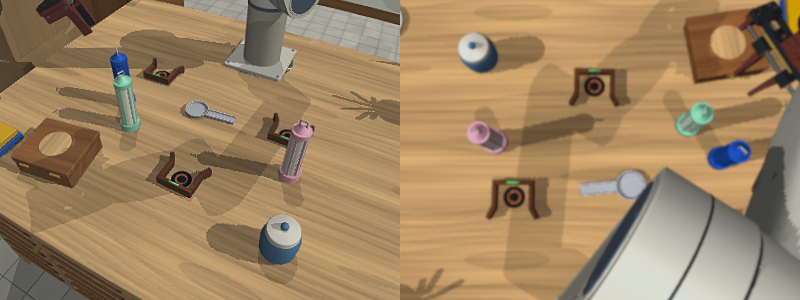

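The gripper now hangs behind and above the mint lantern at the upper right of the top crop, and nothing has been touched. Next I descend in stages.

```bash
python3 -m jog '[[0.43,[1.9,4.2,0],[0,0,0]],[0.43,[3.7,8.4,0],[0,0,0]],[0.43,[5.6,12.6,0],[0,0,0]],[0.43,[7.5,16.7,0],[0,0,0]],[0.43,[7.5,16.7,0],[0,0,0]]]'; python3 st.py 556 -273 40 120 25
python3 - <<'E'
from workcell import ctrl
import cv2,numpy as np
for n in("scene","top"):
    d=ctrl.get_image(n);cv2.imwrite(f"pics/{n}3.png",d["color"][:,:,::-1])
a=cv2.imread("pics/scene3.png")[0:290,0:290];b=cv2.imread("pics/top3.png")[60:350,222:512];cv2.imwrite("pics/c3.png",cv2.resize(np.hstack([a,b]),(800,400)))
E
```

```text
t: 3.0
ee_pos: [550.6, -264.3, 147.6]
orientation: [-1.174, 1.081, -0.468]
ft_force: [-0.2, 0.2, -0.7]
width: 37.7
t 3.0 p [ 550.6 -264.3  147.6] tilt 25.5 az 120.9 F [-0.2  0.2 -0.7] w 37.7 q [-0.57  0.68  1.45  0.2   1.42 -1.16]
flip 0 shift cm [5.56 9.27 0.09] turn [-0.014 -3.141 -0.01 ] deg 179.9 mm 108.13711803349113
flip 1 shift cm [5.56 9.27 0.09] turn [ 0.006  0.001 -0.009] deg 0.6 mm 108.13711803349113
```

View pics/c3.png

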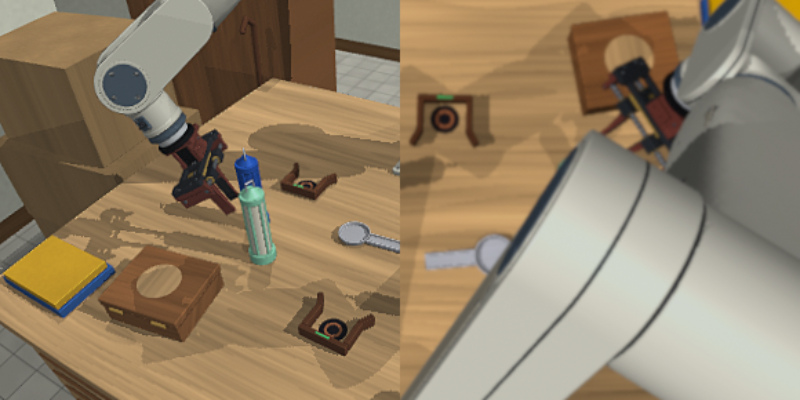

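The scene view shows the gripper above and behind the mint lantern at (235,170), clear of the blue lantern and the box. I'll keep going down.

```bash
python3 -m jog '[[0.43,[2.2,3,0],[0,0,0]],[0.43,[4,6,0],[0,0,0]],[0.43,[5.7,9,0.1],[0,0,0]],[0.43,[5.7,9,0.1],[0,0,0]]]'; python3 st.py 556 -273 15 120 25
python3 - <<'E'
from workcell import ctrl
import cv2,numpy as np
d=ctrl.get_image("scene");cv2.imwrite("pics/s4.png",cv2.resize(d["color"][60:290,20:300,::-1],None,fx=2.6,fy=2.6,interpolation=cv2.INTER_CUBIC))
E
```

```text
t: 3.5
ee_pos: [561.5, -278.6, 46.4]
orientation: [-1.174, 1.075, -0.475]
ft_force: [-1.6, 0.5, -0.2]
width: 37.5
t 3.5 p [ 561.5 -278.6   46.4] tilt 25.1 az 120.3 F [-1.6  0.5 -0.2] w 37.5 q [-0.57  0.83  1.43  0.2   1.29 -1.2 ]
flip 0 shift cm [ 0.64  3.17 -0.19] turn [-2.00e-03 -3.14e+00 -3.00e-03] deg 179.9 mm 32.40847210571972
flip 1 shift cm [ 0.64  3.17 -0.19] turn [ 0.002  0.002 -0.001] deg 0.2 mm 32.40847210571972
```

View pics/s4.png

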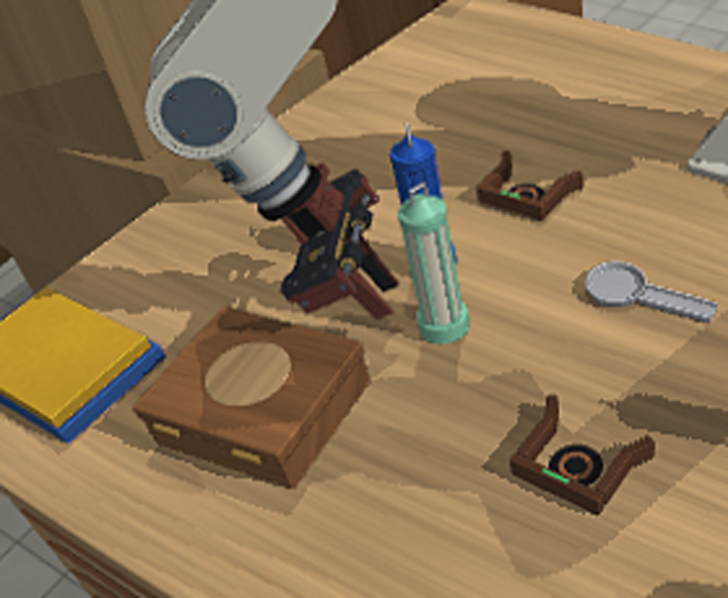

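```bash
python3 st.py 552 -266 19 120 25;python3 -m jog '[[0.43,[0,1.5,-0.1],[0,0,0]],[0.43,[-0.2,3.0,-0.2],[0,0,0]],[0.43,[-0.2,3.2,-0.2],[0,0,0]],[0.43,[-0.2,3.2,-0.2],[0,0,0]]]'; python3 st.py 545.5 -254 15 120 25
python3 - <<'E'
from workcell import ctrl
import cv2,numpy as np
d=ctrl.get_image("scene");cv2.imwrite("pics/s5.png",cv2.resize(d["color"][60:290,20:300,::-1],None,fx=2.6,fy=2.6,interpolation=cv2.INTER_CUBIC))
E
```

```text
t 3.55 p [ 562.5 -279.1   48.5] tilt 25.0 az 120.1 F [-0.1 -0.   0.6] w 38.0 q [-0.57  0.82  1.43  0.2   1.29 -1.2 ]
flip 0 shift cm [-0.26  3.37 -0.25] turn [ 1.000e-03 -3.139e+00 -2.000e-03] deg 179.9 mm 33.93774508072
flip 1 shift cm [-0.26  3.37 -0.25] turn [0.001 0.002 0.001] deg 0.1 mm 33.93774508072
t: 3.95
ee_pos: [552.3, -266.5, 19.2]
orientation: [-1.175, 1.073, -0.477]
ft_force: [-0.3, 0.0, -1.2]
width: 37.7
t 3.95 p [ 552.3 -266.5   19.2] tilt 25.0 az 120.2 F [-0.3  0.  -1.2] w 37.7 q [-0.57  0.85  1.47  0.21  1.22 -1.2 ]
flip 0 shift cm [-1.11  0.98  0.04] turn [ 1.000e-03 -3.139e+00 -2.000e-03] deg 179.9 mm 14.832323188456007
flip 1 shift cm [-1.11  0.98  0.04] turn [0.001 0.002 0.001] deg 0.1 mm 14.832323188456007
```

View pics/s5.png

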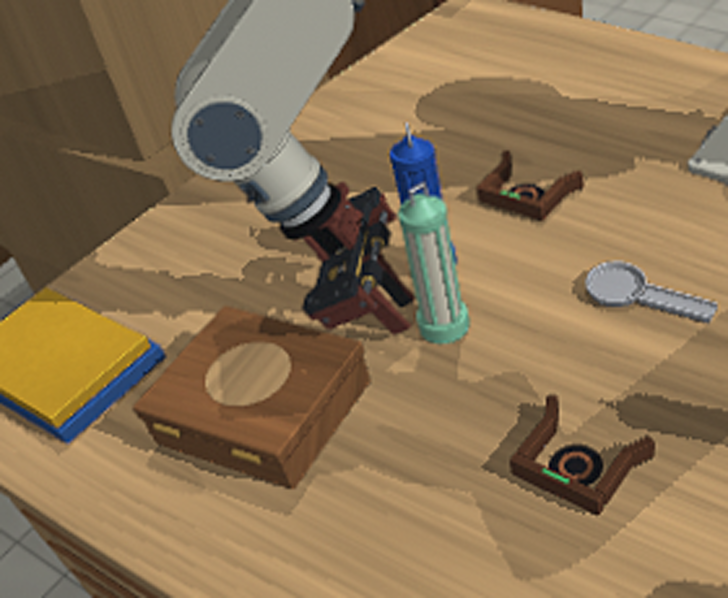

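The tips are level with the mint foot and just short of it, with the gripper body clear of the box, the barrel and the blue lantern. Next I ease into contact along the tool's heading.

```bash
python3 -m jog '[[0.43,[-0.4,0.4,0],[0,0,0]],[0.43,[-0.8,0.7,0],[0,0,0]],[0.43,[-1.1,1.0,0],[0,0,0]],[0.43,[-1.3,1.1,0],[0,0,0]],[0.43,[-1.3,1.1,0],[0,0,0]]]'; python3 st.py 545.5 -254 15 120 25
python3 - <<'E'
from h import *
from workcell import ctrl
o=ctrl.get_obs();R=Ro.from_rotvec(o["orientation"]).inv()
print("y",R.apply([0,1,0]).round(3),"x",R.apply([1,0,0]).round(3),"z",R.apply([0,0,1]).round(3))
E
```

```text
t: 4.5
ee_pos: [544.6, -252.9, 14.7]
orientation: [-1.175, 1.072, -0.478]
ft_force: [1.0, -1.4, 0.4]
width: 37.8
t 4.5 p [ 544.6 -252.9   14.7] tilt 24.9 az 120.1 F [ 1.  -1.4  0.4] w 37.8 q [-0.56  0.84  1.51  0.21  1.19 -1.2 ]
flip 0 shift cm [ 0.12 -0.09  0.02] turn [ 3.000e-03 -3.139e+00 -1.000e-03] deg 179.9 mm 1.4962049822389702
flip 1 shift cm [ 0.12 -0.09  0.02] turn [0.001 0.002 0.002] deg 0.2 mm 1.4962049822389702
y [-0.785  0.364  0.502] x [ 0.455 -0.211  0.865] z [-0.421 -0.907  0.   ]
```

```bash
python3 -m jog '[[0.43,[-0.4,0.18,0.25],[0,0,0]],[0.43,[-0.8,0.36,0.5],[0,0,0]],[0.43,[-1.2,0.55,0.75],[0,0,0]],[0.43,[-1.6,0.73,1.0],[0,0,0]],[0.43,[-2.0,0.91,1.25],[0,0,0]],[0.43,[-2.4,1.1,1.5],[0,0,0]],[0.43,[-2.8,1.28,1.75],[0,0,0]],[0.43,[-3.2,1.46,2.0],[0,0,0]]]'; python3 st.py 544 -150 15 120 25
python3 - <<'E'
from h import *
from workcell import ctrl
d=ctrl.get_image("scene");cv2.imwrite("pics/s6.png",cv2.resize(d["color"][60:290,20:300,::-1],None,fx=2.6,fy=2.6,interpolation=cv2.INTER_CUBIC))
E
```

```text
t: 5.3
ee_pos: [544.0, -211.9, 14.7]
orientation: [-1.175, 1.073, -0.478]
ft_force: [0.1, -3.2, 0.5]
width: 38.3
t 5.3 p [ 544.  -211.9   14.7] tilt 24.9 az 120.1 F [ 0.1 -3.2  0.5] w 38.3 q [-0.51  0.82  1.56  0.24  1.16 -1.17]
flip 0 shift cm [-4.87  2.23  3.1 ] turn [ 2.00e-03 -3.14e+00 -2.00e-03] deg 179.9 mm 61.864426729805004
flip 1 shift cm [-4.87  2.23  3.1 ] turn [0.001 0.002 0.001] deg 0.1 mm 61.864426729805004
```

View pics/s6.png

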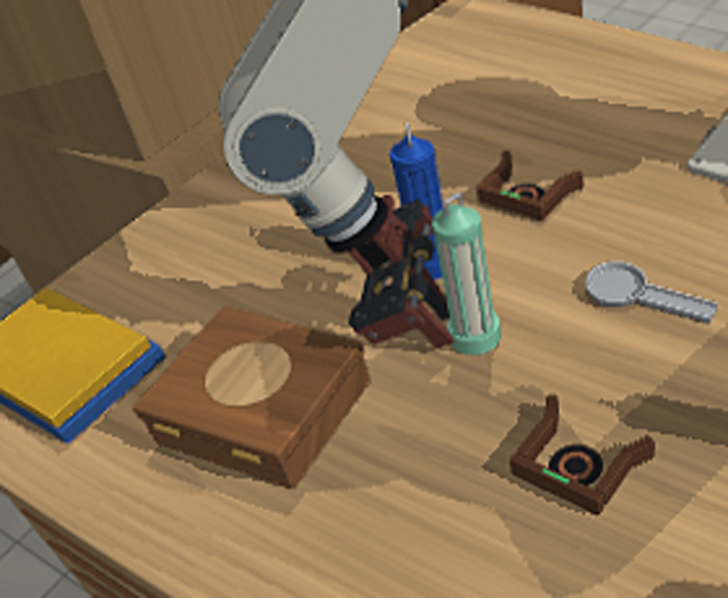

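The mint lantern is sliding upright in the fingertip cradle with about 3 N on it, and the blue lantern and box haven't moved. I'll carry on in +y.

```bash
python3 -m jog '[[0.43,[-0.6,0.28,0.4],[0,0,0]],[0.43,[-1.2,0.56,0.78],[0,0,0]],[0.43,[-1.8,0.84,1.17],[0,0,0]],[0.43,[-2.4,1.12,1.55],[0,0,0]],[0.43,[-3.0,1.4,1.93],[0,0,0]],[0.43,[-3.6,1.67,2.3],[0,0,0]],[0.43,[-4.2,1.95,2.7],[0,0,0]],[0.43,[-4.8,2.23,3.07],[0,0,0]]]'
python3 -m jog '[[0.43,[-0.6,0.28,0.4],[0,0,0]],[0.43,[-1.2,0.56,0.78],[0,0,0]],[0.43,[-1.8,0.84,1.17],[0,0,0]],[0.43,[-2.4,1.12,1.55],[0,0,0]],[0.43,[-3.0,1.4,1.93],[0,0,0]],[0.43,[-3.6,1.67,2.3],[0,0,0]],[0.43,[-4.2,1.95,2.7],[0,0,0]],[0.43,[-4.8,2.23,3.07],[0,0,0]]]'
cat > look.py <<'E'
import sys
from h import *
from workcell import ctrl
for n in("scene","top"):
    d=ctrl.get_image(n);cv2.imwrite(f"pics/{n}{sys.argv[1]}.png",d["color"][:,:,::-1]);X=cloud(d);H=hsv(d)
    m=(cv2.inRange(H,(72,40,80),(95,255,255))>0)&(d["z_map"]>0)
    for a,b in((5,23),(155,176)):
        q=X[m&(X[...,2]>a)&(X[...,2]<b)]
        if len(q)>12:print(n,a,b,len(q),"circ",fitcirc(q[:,:2]),"ext",q.min(0).round(),q.max(0).round())
a=cv2.imread(f"pics/scene{sys.argv[1]}.png")[60:310,60:310];b=cv2.imread(f"pics/top{sys.argv[1]}.png")[80:330,160:410]
cv2.imwrite(f"pics/c{sys.argv[1]}.png",cv2.resize(np.hstack([a,b]),(800,400),interpolation=cv2.INTER_CUBIC))
E
python3 look.py 7; python3 st.py 544 -14 15 120 25
```

```text
t: 6.15
ee_pos: [544.0, -150.5, 14.7]
orientation: [-1.175, 1.073, -0.478]
ft_force: [0.2, -1.9, 0.4]
width: 38.0
t: 6.95
ee_pos: [544.0, -89.3, 14.7]
orientation: [-1.175, 1.073, -0.478]
ft_force: [-0.0, -1.5, 1.0]
width: 37.7
scene 5 23 79 circ (array([528.58520576, -60.38026082]), np.float64(27.74546739740995)) ext [506. -88.   5.] [558. -31.  23.]
scene 155 176 131 circ (array([272.15123123, 204.01886416]), np.float64(372.94995014861956)) ext [ 94. -83. 156.] [554. 567. 176.]
t 7.05 p [543.8 -88.7  14.8] tilt 25.0 az 120.2 F [0.5 0.5 0.1] w 37.6 q [-0.34  0.77  1.68  0.32  1.06 -1.07]
flip 0 shift cm [-5.85  2.71  3.77] turn [ 0.000e+00 -3.139e+00 -2.000e-03] deg 179.9 mm 74.69621321942536
flip 1 shift cm [-5.85  2.71  3.77] turn [0.001 0.002 0.   ] deg 0.2 mm 74.69621321942536
```

View pics/c7.png

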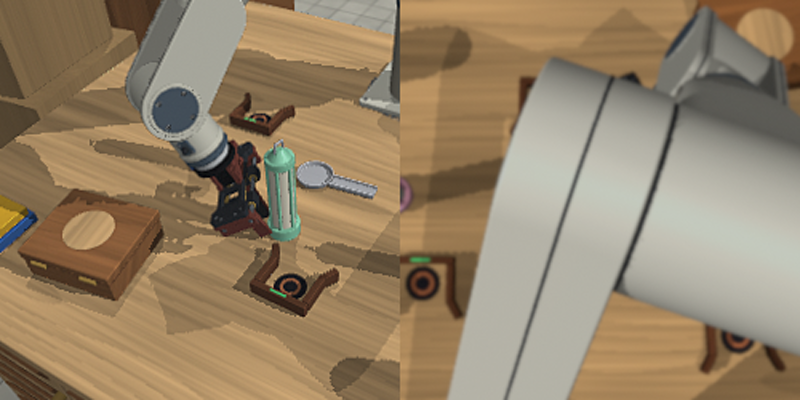

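The lantern is at about (528,-60), upright at the image pixel (283,190), near the bay's flared lead-in. I'll bear away in -x a little so the finger clears the lead-in tip, then continue to the bay's axis.

```bash
python3 -m jog '[[0.43,[-0.55,0.25,0],[0,0,0]],[0.43,[-1.1,0.5,0],[0,0,0]],[0.43,[-1.65,0.76,0],[0,0,0]],[0.43,[-2.2,1.02,0],[0,0,0]],[0.43,[-2.72,1.26,0],[0,0,0]],[0.43,[-3.2,1.48,0.3],[0,0,0]],[0.43,[-3.7,1.71,0.63],[0,0,0]],[0.43,[-4.2,1.95,0.95],[0,0,0]]]'
python3 look.py 8; python3 st.py 529 -13.5 15 120 25
```

```text
t: 7.85
ee_pos: [528.9, -44.6, 14.8]
orientation: [-1.175, 1.073, -0.477]
ft_force: [0.1, -2.0, -0.0]
width: 37.9
scene 5 23 74 circ (array([512.83216544, -15.69974987]), np.float64(28.04747408556042)) ext [505. -45.   5.] [543.  13.  23.]
scene 155 176 135 circ (array([514.11684942, -15.37004866]), np.float64(22.203346921718126)) ext [491. -39. 156.] [538.   9. 176.]
t 7.95 p [528.8 -44.1  14.8] tilt 25.0 az 120.2 F [-0.3 -0.2  0.4] w 37.8 q [-0.28  0.74  1.74  0.35  1.01 -1.05]
flip 0 shift cm [-2.39  1.09  1.55] turn [ 1.000e-03 -3.139e+00 -2.000e-03] deg 179.9 mm 30.5557305824549
flip 1 shift cm [-2.39  1.09  1.55] turn [0.002 0.002 0.   ] deg 0.2 mm 30.5557305824549
```

View pics/c8.png

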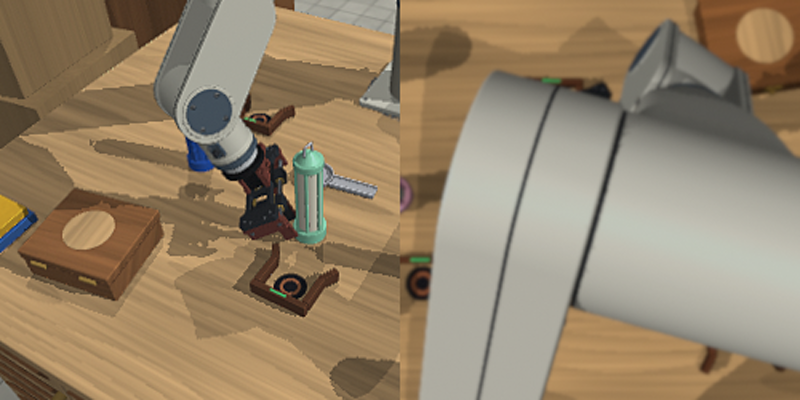

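```bash
python3 -m jog '[[0.43,[-0.5,0.23,0.32],[0,0,0]],[0.43,[-1.0,0.46,0.64],[0,0,0]],[0.43,[-1.5,0.7,0.96],[0,0,0]],[0.43,[-1.95,0.9,1.25],[0,0,0]],[0.43,[-2.3,1.07,1.47],[0,0,0]],[0.43,[-2.5,1.16,1.6],[0,0,0]],[0.43,[-2.5,1.16,1.6],[0,0,0]]]'
python3 look.py 9; python3 st.py 549 -47 25 120 25; python3 st.py 569 -47 340 120 25
```

```text
t: 8.65
ee_pos: [528.9, -12.8, 14.8]
orientation: [-1.175, 1.073, -0.477]
ft_force: [0.1, -1.1, -0.2]
width: 37.9
scene 5 23 75 circ (array([514.25972675,  17.5534502 ]), np.float64(26.953420371115378)) ext [492.   2.   6.] [543.  45.  23.]
scene 155 176 142 circ (array([514.16870586,  16.77472228]), np.float64(21.92025164143182)) ext [493.  -8. 155.] [540.  41. 176.]
t 8.75 p [528.9 -13.1  14.8] tilt 25.0 az 120.1 F [-0.3 -0.2 -0.1] w 37.4 q [-0.23  0.74  1.76  0.38  0.99 -1.02]
flip 0 shift cm [ 3.15 -2.59  0.03] turn [ 1.00e-03 -3.14e+00 -2.00e-03] deg 179.9 mm 40.731758547469134
flip 1 shift cm [ 3.15 -2.59  0.03] turn [0.001 0.002 0.001] deg 0.1 mm 40.731758547469134
t 8.75 p [528.9 -13.1  14.8] tilt 25.0 az 120.1 F [-0.3 -0.2 -0.1] w 37.4 q [-0.23  0.74  1.76  0.38  0.99 -1.02]
flip 0 shift cm [ -9.24 -31.57   1.76] turn [ 1.00e-03 -3.14e+00 -2.00e-03] deg 179.9 mm 329.394451052042
flip 1 shift cm [ -9.24 -31.57   1.76] turn [0.001 0.002 0.001] deg 0.1 mm 329.394451052042
```

The fit puts the lantern at (514,17), which is on the bay's axis. I'll pull straight back along the fingers, then go round behind it.

```bash
python3 -m jog '[[0.43,[0,-1,0],[0,0,0]],[0.43,[0,-3,0],[0,0,0]],[0.43,[0,-7,0],[0,0,0]],[0.43,[0,-11.5,0],[0,0,0]],[0.43,[0,-16,0],[0,0,0]],[0.43,[0,-21,0],[0,0,0]],[0.43,[0,-26,0],[0,0,0]],[0.43,[0,-31,0],[0,0,0]]]'
python3 st.py 445 20 330 -2.5 28; python3 look.py 10
```

```text
t: 9.55
ee_pos: [594.5, -127.3, 298.8]
orientation: [-1.175, 1.073, -0.479]
ft_force: [0.5, -0.1, -0.7]
width: 37.8
t 9.55 p [ 594.5 -127.3  298.8] tilt 24.9 az 120.1 F [ 0.5 -0.1 -0.7] w 37.8 q [-0.37  0.49  1.4   0.27  1.59 -0.93]
flip 0 shift cm [-19.67   5.7   -5.55] turn [ 0.028 -1.036 -0.843] deg 76.5 mm 212.21398445070844
flip 1 shift cm [-19.67   5.7   -5.55] turn [0.953 1.916 0.031] deg 122.6 mm 212.21398445070844
scene 5 23 88 circ (array([514.5679653 ,  17.10936106]), np.float64(26.984262637507232)) ext [501.  -5.   6.] [543.  46.  23.]
scene 155 176 140 circ (array([514.48619147,  16.8869013 ]), np.float64(21.730923103110605)) ext [495.  -7. 156.] [539.  41. 176.]
top 155 176 80 circ (array([511.81808059,  14.10391336]), np.float64(21.579852285621048)) ext [488.  -9. 163.] [535.  37. 176.]
```

View pics/c10.png

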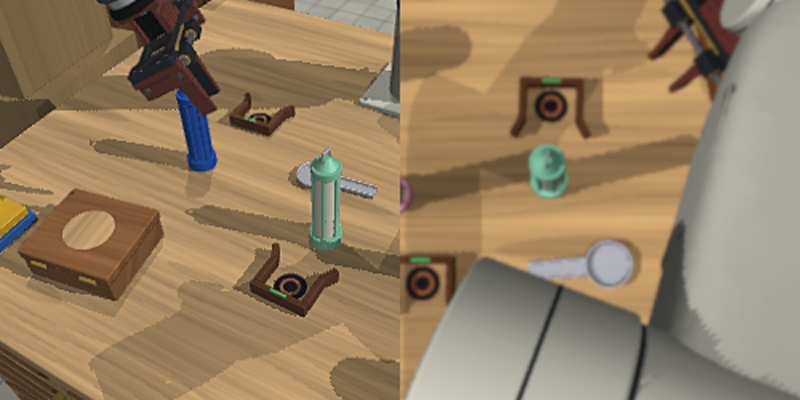

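The top view shows the mint lantern upright on the bay's centreline, at crop pixel (548,170) against the ring at (549,105). Next I swing round behind it.

```bash
python3 -m jog '[[0.43,[-2,-1,-0.6],[0.003,-0.104,-0.084]],[0.43,[-4,-2,-1.1],[0.006,-0.207,-0.169]],[0.43,[-6,-1,-1.7],[0.008,-0.311,-0.253]],[0.43,[-8,0,-2.2],[0.011,-0.414,-0.337]],[0.43,[-10,1.5,-2.8],[0.014,-0.518,-0.422]],[0.43,[-13,3,-3.6],[0.017,-0.622,-0.506]],[0.43,[-16,4.5,-4.5],[0.02,-0.725,-0.59]],[0.43,[-19.7,5.7,-5.5],[0.022,-0.829,-0.674]]]'
python3 st.py 450 19.5 300 -2.5 28
```

```text
t: 10.45
ee_pos: [443.7, 21.8, 326.7]
orientation: [-1.51, -0.062, -0.44]
ft_force: [-0.5, 0.2, 0.9]
width: 37.7
t 10.45 p [443.7  21.8 326.7] tilt 18.5 az -0.3 F [-0.5  0.2  0.9] w 37.7 q [ 0.03 -0.14  2.08 -0.01  0.87 -1.29]
flip 0 shift cm [-0.18  2.73 -0.28] turn [ 0.005 -0.203 -0.167] deg 15.1 mm 27.501671323661498
flip 1 shift cm [-0.18  2.73 -0.28] turn [0.246 2.928 0.007] deg 168.4 mm 27.501671323661498
```

```bash
python3 -m jog '[[0.43,[0,1,-0.1],[0.003,-0.1,-0.084]],[0.43,[-0.2,2.7,-0.3],[0.005,-0.203,-0.167]],[0.43,[-0.2,2.7,-0.3],[0.005,-0.203,-0.167]]]'
python3 st.py 452 19.3 160 -2.5 28;  python3 st.py 458 19.3 16 -2.5 28
```

```text
t: 10.75
ee_pos: [447.3, 19.2, 297.8]
orientation: [-1.548, -0.344, -0.413]
ft_force: [-0.2, 0.1, 0.3]
width: 38.1
t 10.75 p [447.3  19.2 297.8] tilt 27.6 az -2.5 F [-0.2  0.1  0.3] w 38.1 q [ 0.04 -0.15  2.22 -0.07  0.6  -1.43]
flip 0 shift cm [-5.97 12.43  0.03] turn [ 0.    -0.001 -0.007] deg 0.4 mm 137.86851958947068
flip 1 shift cm [-5.97 12.43  0.03] turn [0.011 3.14  0.   ] deg 179.9 mm 137.86851958947068
t 10.75 p [447.3  19.2 297.8] tilt 27.6 az -2.5 F [-0.2  0.1  0.3] w 38.1 q [ 0.04 -0.15  2.22 -0.07  0.6  -1.43]
flip 0 shift cm [-12.11  25.47   0.05] turn [ 0.    -0.001 -0.007] deg 0.4 mm 281.9913286020945
flip 1 shift cm [-12.11  25.47   0.05] turn [0.011 3.14  0.   ] deg 179.9 mm 281.9913286020945
```

```bash
python3 -m jog '[[0.43,[-2,4.1,0],[0,0,0]],[0.43,[-4,8.3,0],[0,0,0]],[0.43,[-6,12.4,0],[0,0,0]],[0.43,[-6,12.4,0],[0,0,0]]]'
python3 st.py 456 19.3 60 -2.5 24;  python3 st.py 458 19.3 16 -2.5 22; python3 look.py 11
```

```text
t: 11.15
ee_pos: [452.8, 18.1, 156.7]
orientation: [-1.55, -0.331, -0.408]
ft_force: [-0.8, -0.7, 0.8]
width: 37.9
t 11.15 p [452.8  18.1 156.7] tilt 26.9 az -2.8 F [-0.8 -0.7  0.8] w 37.9 q [ 0.04  0.16  2.35 -0.24  0.17 -1.25]
flip 0 shift cm [-4.1   8.76  0.13] turn [ 0.002 -0.006  0.051] deg 3.0 mm 96.71465641097515
flip 1 shift cm [-4.1   8.76  0.13] turn [-0.081  3.135  0.004] deg 179.7 mm 96.71465641097515
t 11.15 p [452.8  18.1 156.7] tilt 26.9 az -2.8 F [-0.8 -0.7  0.8] w 37.9 q [ 0.04  0.16  2.35 -0.24  0.17 -1.25]
flip 0 shift cm [-5.92 12.77  0.14] turn [ 0.002 -0.006  0.086] deg 5.0 mm 140.7553741784629
flip 1 shift cm [-5.92 12.77  0.14] turn [-0.135  3.133  0.004] deg 179.7 mm 140.7553741784629
scene 5 23 91 circ (array([513.87766227,  16.38411027]), np.float64(27.59337634916462)) ext [505.  -9.   5.] [544.  45.  23.]
scene 155 176 146 circ (array([514.06848009,  16.46084444]), np.float64(21.975304315735798)) ext [491.  -7. 155.] [538.  41. 176.]
top 155 176 90 circ (array([511.90887799,  14.10931247]), np.float64(21.509290928645672)) ext [489.  -9. 156.] [535.  37. 176.]
```

View pics/c11.png

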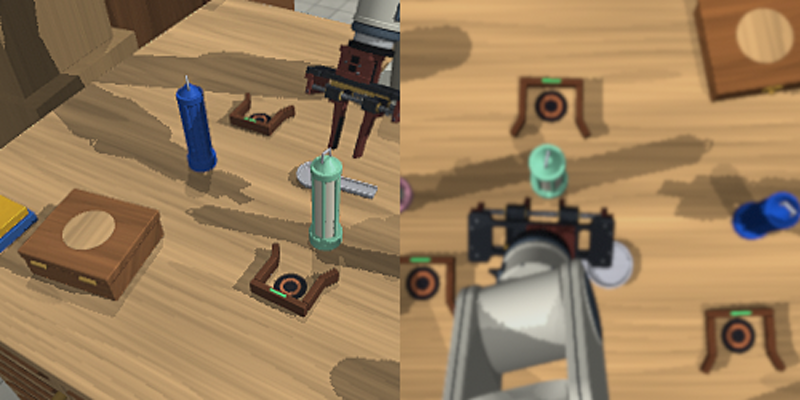

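The scene view shows the gripper behind the mint lantern, above the spoon rest's handle. Joint 5 is near its limit (0.17), so I'll rise and use a slight left heading (15°) with more tilt (40°), which keeps the wrist off that limit.

```bash
python3 -m jog '[[0.36,[2,-4,0],[0,0,0]],[0.36,[3.8,-8,0],[0,0,0]],[0.36,[3.8,-8,0],[0,0,0]]]'
python3 st.py 448 10 240 15 40
```

```text
t: 11.55
ee_pos: [457.1, 19.3, 262.1]
orientation: [-1.542, -0.358, -0.432]
ft_force: [0.6, 0.5, -0.1]
width: 31.6
t 11.55 p [457.1  19.3 262.1] tilt 28.9 az -2.2 F [ 0.6  0.5 -0.1] w 31.6 q [ 0.04 -0.08  2.26 -0.09  0.46 -1.41]
flip 0 shift cm [-1.82  1.52 -0.98] turn [ 0.171 -0.258 -0.192] deg 20.9 mm 25.68610126156079
flip 1 shift cm [-1.82  1.52 -0.98] turn [0.278 2.861 0.248] deg 165.3 mm 25.68610126156079
```

```bash
python3 -m jog '[[0.36,[-0.6,0.5,-0.3],[0.06,-0.086,-0.064]],[0.36,[-1.2,1,-0.6],[0.114,-0.172,-0.128]],[0.36,[-1.8,1.5,-1],[0.171,-0.258,-0.192]],[0.36,[-1.8,1.5,-1],[0.171,-0.258,-0.192]]]'
python3 st.py 450 3 160 15 40
```

```text
t: 11.95
ee_pos: [444.6, 22.9, 243.1]
orientation: [-1.443, -0.587, -0.341]
ft_force: [-0.6, 0.3, -0.9]
width: 31.9
t 11.95 p [444.6  22.9 243.1] tilt 34.5 az 11.7 F [-0.6  0.3 -0.9] w 31.9 q [-0.09 -0.08  2.36  0.55  0.32 -2.3 ]
flip 0 shift cm [-4.52  6.92 -2.24] turn [ 0.037 -0.086 -0.095] deg 7.7 mm 85.62667459343608
flip 1 shift cm [-4.52  6.92 -2.24] turn [0.146 3.052 0.057] deg 175.1 mm 85.62667459343608
```

Joint 6 is running out of range, so I'll take the half-turn about the finger axis here in free air.

```bash
python3 -m jog '[[0.36,[0,-1,0],[0,0.14,0]],[0.36,[0,-2,0],[0,0.28,0]],[0.36,[0,-3,0],[0,0.42,0]],[0.36,[0,-3,0],[0,0.56,0]],[0.36,[0,-3,0],[0,0.7,0]],[0.36,[0,-3,0],[0,0.84,0]],[0.36,[0,-3,0],[0,0.98,0]],[0.36,[0,-3,0],[0,1.12,0]]]'
python3 -m jog '[[0.36,[0,0,0],[0,0.14,0]],[0.36,[0,0,0],[0,0.28,0]],[0.36,[0,0,0],[0,0.42,0]],[0.36,[0,0,0],[0,0.56,0]],[0.36,[0,0,0],[0,0.7,0]],[0.36,[0,0,0],[0,0.84,0]],[0.36,[0,0,0],[0,0.98,0]],[0.36,[0,0,0],[0,1.12,0]]]'
python3 st.py 445 8 240 15 40
```

```text
t: 12.75
ee_pos: [428.1, 19.7, 268.2]
orientation: [-1.026, 0.332, -1.046]
ft_force: [-0.4, -1.0, 0.6]
width: 31.9
t: 13.55
ee_pos: [428.1, 19.7, 268.2]
orientation: [-0.339, 1.227, -1.546]
ft_force: [0.2, 0.4, -0.4]
width: 31.3
t 13.55 p [428.1  19.7 268.2] tilt 34.4 az 11.6 F [ 0.2  0.4 -0.4] w 31.3 q [-0.11 -0.17  2.36  0.45  0.41  0.04]
flip 0 shift cm [1.4  3.13 0.65] turn [ 0.131 -2.331 -0.009] deg 133.7 mm 34.88463414970793
flip 1 shift cm [1.4  3.13 0.65] turn [0.008 0.808 0.106] deg 46.7 mm 34.88463414970793
```

```bash
python3 -m jog '[[0.36,[0.2,0.5,0.1],[0,0.14,0.02]],[0.36,[0.5,1,0.2],[0,0.27,0.04]],[0.36,[0.7,1.5,0.3],[0,0.4,0.05]],[0.36,[1,2,0.5],[0,0.54,0.07]],[0.36,[1.4,3.1,0.65],[0.01,0.67,0.09]],[0.36,[1.4,3.1,0.65],[0.01,0.81,0.106]],[0.36,[1.4,3.1,0.65],[0.01,0.81,0.106]]]'
python3 st.py 445 8 160 15 40
```

```text
t: 14.25
ee_pos: [444.8, 7.7, 239.4]
orientation: [0.4, 1.806, -1.645]
ft_force: [-0.4, 0.1, -0.2]
width: 31.8
t 14.25 p [444.8   7.7 239.4] tilt 40.0 az 14.8 F [-0.4  0.1 -0.2] w 31.8 q [-0.22 -0.06  2.41  1.14  0.33  0.07]
flip 0 shift cm [ 5.08  6.1  -0.04] turn [-1.00e-03 -3.14e+00  3.00e-03] deg 179.9 mm 79.40182190320854
flip 1 shift cm [ 5.08  6.1  -0.04] turn [-0.002  0.002 -0.   ] deg 0.1 mm 79.40182190320854
```

```bash
python3 -m jog '[[0.36,[1.7,2,0],[0,0,0]],[0.36,[3.4,4,0],[0,0,0]],[0.36,[5.1,6.1,0],[0,0,0]],[0.36,[5.1,6.1,0],[0,0,0]]]'
python3 st.py 458 7 90 15 40
```

```text
t: 14.65
ee_pos: [446.7, 10.4, 170.0]
orientation: [0.395, 1.806, -1.631]
ft_force: [1.2, 0.9, -0.1]
width: 31.2
t 14.65 p [446.7  10.4 170. ] tilt 40.3 az 15.7 F [ 1.2  0.9 -0.1] w 31.2 q [-0.22  0.16  2.48  1.98  0.34 -0.82]
flip 0 shift cm [4.42 6.74 0.63] turn [-0.009 -3.133 -0.012] deg 179.5 mm 80.8605446240017
flip 1 shift cm [4.42 6.74 0.63] turn [ 0.007  0.008 -0.006] deg 0.7 mm 80.8605446240017
```

```bash
python3 -m jog '[[0.36,[1.4,2.2,0.2],[0,0,0]],[0.36,[2.9,4.5,0.4],[0,0,0]],[0.36,[4.4,6.7,0.6],[0,0,0]],[0.36,[4.4,6.7,0.6],[0,0,0]],[0.36,[4.4,6.7,0.6],[0,0,0]]]'
python3 st.py 465 7 40 15 40; python3 look.py 12
```

```text
t: 15.15
ee_pos: [455.8, 7.8, 89.0]
orientation: [0.394, 1.813, -1.633]
ft_force: [0.6, 0.1, 0.0]
width: 31.1
t 15.15 p [455.8   7.8  89. ] tilt 40.0 az 15.8 F [0.6 0.1 0. ] w 31.1 q [-0.22  0.46  2.49  2.5   0.53 -1.38]
flip 0 shift cm [2.49 4.31 0.34] turn [-1.000e-03 -3.138e+00 -1.500e-02] deg 179.8 mm 49.89281629178241
flip 1 shift cm [2.49 4.31 0.34] turn [ 0.01   0.004 -0.001] deg 0.6 mm 49.89281629178241
scene 5 23 86 circ (array([512.70364346,  15.97842994]), np.float64(28.49753782007709)) ext [488. -12.   5.] [543.  46.  23.]
scene 155 176 147 circ (array([251.37373394, 223.09050192]), np.float64(340.2666387737902)) ext [ 95.  -8. 155.] [539. 567. 176.]
top 5 23 14 circ (array([511.57996996,  13.72061069]), np.float64(24.53586512229327)) ext [485. -12.  18.] [519.  39.  23.]
top 155 176 96 circ (array([512.03992253,  13.98735701]), np.float64(21.643999582549856)) ext [488.  -9. 164.] [535.  37. 176.]
```

View pics/c12.png

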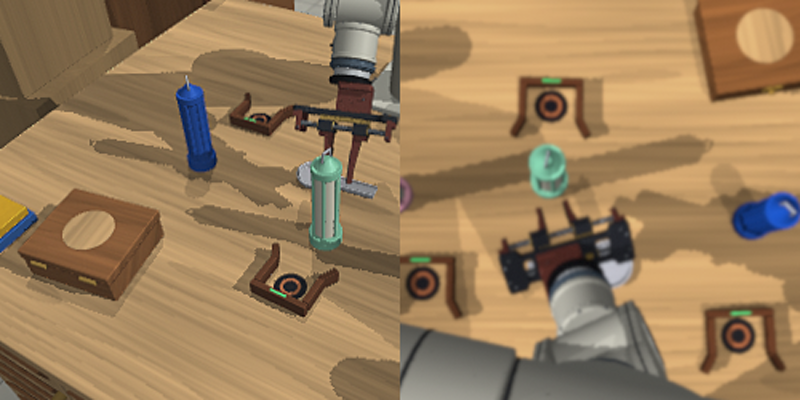

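The top view shows the fingers behind the mint lantern, headed at its foot (crop pixel (555,210) against (548,185)). The spoon rest lies low under the gripper body. I'll lower to foot height.

```bash
python3 st.py 463 3 14 15 40 | tail -1; python3 -m jog '[[0.36,[1.2,2.1,0.3],[0,0,0]],[0.36,[2.5,4.3,0.6],[0,0,0]],[0.36,[3.3,5.3,0.7],[0,0,0]],[0.36,[3.3,5.3,0.7],[0,0,0]]]'
python3 st.py 463 3 14 15 40
```

```text
flip 1 shift cm [4.51 6.18 0.65] turn [ 0.008  0.005 -0.003] deg 0.6 mm 76.78225345255358
t: 15.65
ee_pos: [466.0, 3.3, 27.0]
orientation: [0.395, 1.813, -1.634]
ft_force: [-0.3, -0.5, -0.8]
width: 31.5
t 15.65 p [466.    3.3  27. ] tilt 40.0 az 15.8 F [-0.3 -0.5 -0.8] w 31.5 q [-0.23  0.68  2.46  2.64  0.7  -1.56]
flip 0 shift cm [ 1.06  0.8  -0.04] turn [-1.000e-03 -3.138e+00 -1.400e-02] deg 179.8 mm 13.324112288432152
flip 1 shift cm [ 1.06  0.8  -0.04] turn [ 0.009  0.003 -0.001] deg 0.5 mm 13.324112288432152
```

```bash
python3 -m jog '[[0.36,[0.6,0.4,0],[0.009,0,0]],[0.36,[1.1,0.8,0],[0.009,0,0]],[0.36,[1.1,0.8,0],[0.009,0,0]]]'
python3 st.py 481 7.5 13 15 40;python3 st.py; python3 look.py 13
python3 - <<'E'
from h import *
from workcell import ctrl
o=ctrl.get_obs();R=Ro.from_rotvec(o["orientation"]).inv()
a=np.radians(-2.5);print("bay x",R.apply([np.cos(a),np.sin(a),0]).round(3),"y",R.apply([0,1,0]).round(3))
E
```

```text
t: 15.95
ee_pos: [462.1, 2.7, 13.8]
orientation: [0.399, 1.807, -1.643]
ft_force: [0.6, 0.5, 0.4]
width: 31.7
t 15.95 p [462.1   2.7  13.8] tilt 40.0 az 15.0 F [0.6 0.5 0.4] w 31.7 q [-0.22  0.73  2.46  2.68  0.74 -1.61]
flip 0 shift cm [-1.45  1.32  0.03] turn [-0.    -3.139  0.   ] deg 179.8 mm 19.560946523503034
flip 1 shift cm [-1.45  1.32  0.03] turn [-0.     0.003 -0.   ] deg 0.2 mm 19.560946523503034
t 15.95 p [462.1   2.7  13.8] tilt 40.0 az 15.0 F [0.6 0.5 0.4] w 31.7 q [-0.22  0.73  2.46  2.68  0.74 -1.61]
[[-0.739  0.621  0.261]
 [-0.201  0.166 -0.965]
 [-0.643 -0.766  0.002]]
scene 5 23 85 circ (array([513.02649044,  15.56019246]), np.float64(28.540231358058367)) ext [495.  -1.   5.] [543.  46.  23.]
scene 155 176 153 circ (array([513.80514529,  16.27026837]), np.float64(22.169368572802245)) ext [491.  -7. 155.] [539.  41. 176.]
bay x [-0.73   0.613  0.302] y [-0.201  0.166 -0.965]
```

View pics/c13.png

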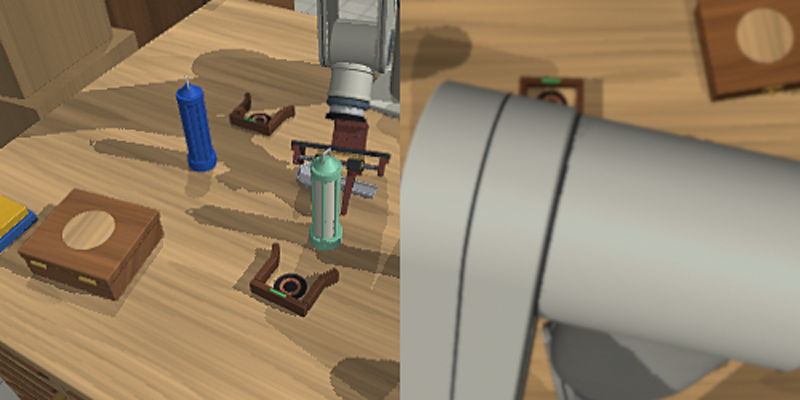

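```bash
python3 -m jog '[[0.36,[-0.5,0.4,0],[0,0,0]],[0.36,[-0.9,0.8,0],[0,0,0]],[0.36,[-1.2,1.05,0],[0,0,0]],[0.36,[-1.4,1.25,0],[0,0,0]],[0.36,[-1.6,1.4,0],[0,0,0]],[0.36,[-1.6,1.4,0],[0,0,0]]]'
python3 st.py 481 7.5 13 15 40
```

```text
t: 16.65
ee_pos: [482.1, 8.2, 12.3]
orientation: [0.398, 1.808, -1.645]
ft_force: [-0.4, -1.0, 0.5]
width: 31.5
t 16.65 p [482.1   8.2  12.3] tilt 39.9 az 15.0 F [-0.4 -1.   0.5] w 31.5 q [-0.19  0.72  2.42  2.69  0.7  -1.58]
flip 0 shift cm [ 0.05 -0.14  0.04] turn [ 3.00e-03 -3.14e+00  0.00e+00] deg 179.9 mm 1.488332730737121
flip 1 shift cm [ 0.05 -0.14  0.04] turn [-0.     0.002  0.002] deg 0.2 mm 1.488332730737121
```

```bash
python3 -m jog '[[0.36,[-0.37,0.3,0.15],[0,0,0]],[0.36,[-0.75,0.6,0.3],[0,0,0]],[0.36,[-1.12,0.89,0.45],[0,0,0]],[0.36,[-1.5,1.19,0.6],[0,0,0]],[0.36,[-1.87,1.49,0.75],[0,0,0]],[0.36,[-2.25,1.78,0.9],[0,0,0]],[0.36,[-2.62,2.08,1.06],[0,0,0]],[0.36,[-2.98,2.37,1.21],[0,0,0]]]'
python3 look.py 14; python3 st.py 481 7.5 13 15 40
```

```text
t: 17.45
ee_pos: [522.5, 6.3, 13.3]
orientation: [0.398, 1.808, -1.644]
ft_force: [-1.9, -0.1, -1.3]
width: 31.6
scene 5 23 84 circ (array([554.19237717,  17.42420557]), np.float64(27.584366277807)) ext [548.  -3.   5.] [583.  46.  23.]
scene 155 176 151 circ (array([553.68796988,  17.35613325]), np.float64(22.611399052608903)) ext [528.  -6. 155.] [579.  42. 176.]
top 155 176 18 circ (array([556.6111398,  15.0070862]), np.float64(19.963022461330898)) ext [560.  -5. 173.] [576.  33. 176.]
t 17.55 p [523.2   6.2  13.6] tilt 40.0 az 15.0 F [-0.6 -0.5 -1. ] w 31.3 q [-0.17  0.71  2.34  2.66  0.61 -1.51]
flip 0 shift cm [ 3.13 -2.55 -1.22] turn [ 0.000e+00 -3.139e+00  1.000e-03] deg 179.9 mm 42.20614544896332
flip 1 shift cm [ 3.13 -2.55 -1.22] turn [-0.001  0.002  0.   ] deg 0.1 mm 42.20614544896332
```

View pics/c14.png

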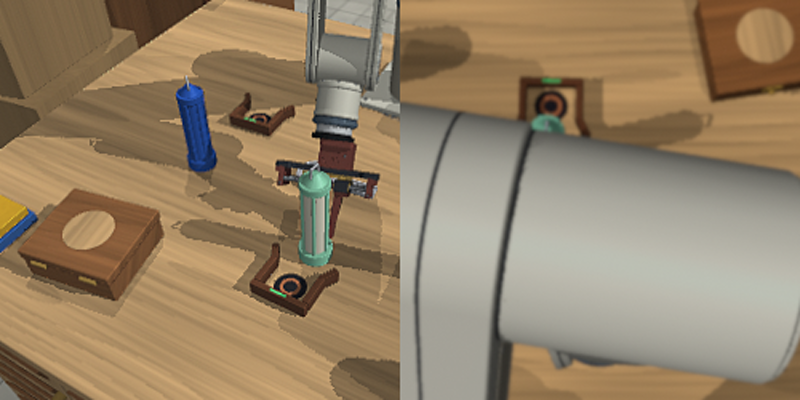

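The mint lantern is upright and entering the bay mouth on centre, at pixel (315,215), with the foot at about (554,17).

```bash
python3 -m jog '[[0.36,[-0.36,0.31,0.16],[0,0,0]],[0.36,[-0.72,0.61,0.32],[0,0,0]],[0.36,[-1.09,0.92,0.48],[0,0,0]],[0.36,[-1.45,1.23,0.64],[0,0,0]],[0.36,[-1.82,1.53,0.8],[0,0,0]],[0.36,[-2.18,1.84,0.96],[0,0,0]],[0.36,[-2.55,2.15,1.1],[0,0,0]],[0.36,[-2.91,2.45,1.27],[0,0,0]]]'
python3 look.py 15; python3 st.py 481 7.5 13 15 40
```

```text
t: 18.35
ee_pos: [562.4, 4.0, 13.1]
orientation: [0.398, 1.808, -1.644]
ft_force: [-2.5, 0.4, 1.2]
width: 31.6
scene 5 23 92 circ (array([593.05875638,  14.87203639]), np.float64(28.359199851569652)) ext [566.  -8.   5.] [623.  44.  23.]
scene 155 176 163 circ (array([593.78243024,  15.13295201]), np.float64(22.36803080332084)) ext [569. -10. 155.] [619.  40. 176.]
top 155 176 101 circ (array([593.63172367,  12.49457145]), np.float64(22.154333790255766)) ext [570. -11. 155.] [619.  35. 176.]
t 18.45 p [563.3   3.8  13.5] tilt 40.0 az 14.9 F [-0.3  1.2  0.3] w 31.4 q [-0.16  0.7   2.26  2.61  0.54 -1.43]
flip 0 shift cm [ 6.04 -5.01 -2.49] turn [ 0.000e+00 -3.139e+00  1.000e-03] deg 179.9 mm 82.36942148828561
flip 1 shift cm [ 6.04 -5.01 -2.49] turn [-0.001  0.002  0.   ] deg 0.1 mm 82.36942148828561
```

View pics/c15.png

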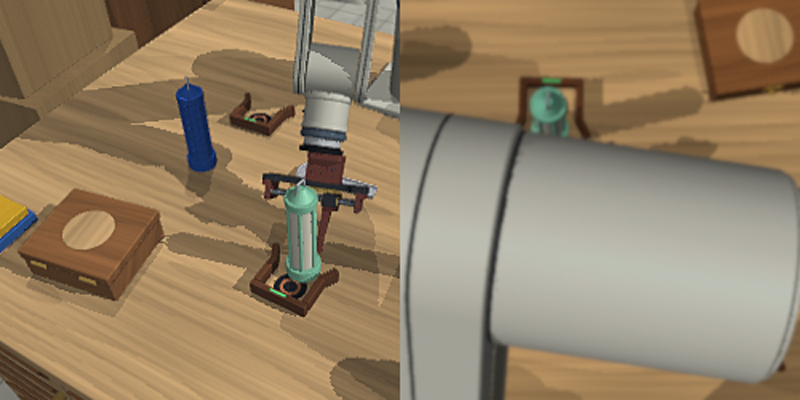

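The lantern is inside the bay at (594,14), and the remaining travel is about 42 mm.

```bash
python3 -m jog '[[0.36,[-0.36,0.31,0.15],[0,0,0]],[0.36,[-0.72,0.61,0.3],[0,0,0]],[0.36,[-1.09,0.92,0.45],[0,0,0]],[0.36,[-1.45,1.23,0.6],[0,0,0]],[0.36,[-1.82,1.53,0.75],[0,0,0]],[0.36,[-2.1,1.77,0.87],[0,0,0]],[0.36,[-2.4,2.01,0.99],[0,0,0]],[0.36,[-2.62,2.21,1.09],[0,0,0]]]'
python3 look.py 16; python3 st.py 481 7.5 13 15 40
```

```text
t: 19.25
ee_pos: [598.4, 2.3, 13.1]
orientation: [0.398, 1.808, -1.644]
ft_force: [-3.1, -1.3, 1.3]
width: 31.5
scene 5 23 88 circ (array([629.6428781 ,  13.25345575]), np.float64(28.001714715609285)) ext [614. -16.   5.] [659.  43.  23.]
scene 155 176 173 circ (array([355.27277613, 251.60910583]), np.float64(367.3090189613551)) ext [ 92. -12. 156.] [654. 568. 176.]
top 5 23 23 circ (array([622.64506131,  10.8540408 ]), np.float64(21.974218662378078)) ext [602. -13.  11.] [626.  36.  23.]
top 155 176 97 circ (array([628.25301034,  10.76524587]), np.float64(21.628864243588495)) ext [605. -12. 155.] [652.  33. 176.]
t 19.35 p [598.7   2.3  13.2] tilt 40.0 az 15.0 F [-1.4  0.3  0.5] w 31.4 q [-0.15  0.71  2.19  2.55  0.48 -1.36]
flip 0 shift cm [ 8.62 -7.2  -3.56] turn [ 1.000e-03 -3.139e+00  1.000e-03] deg 179.9 mm 117.80036867674383
flip 1 shift cm [ 8.62 -7.2  -3.56] turn [-0.     0.002  0.001] deg 0.1 mm 117.80036867674383
```

Now slow 1 mm steps, watching the force.

```bash
python3 -m jog '[[0.36,[-0.11,0.09,0.045],[0,0,0]],[0.36,[-0.22,0.18,0.09],[0,0,0]],[0.36,[-0.29,0.25,0.12],[0,0,0]],[0.36,[-0.37,0.31,0.15],[0,0,0]]]'
python3 -m jog '[[0.36,[-0.07,0.06,0.03],[0,0,0]]]'
python3 -m jog '[[0.36,[-0.07,0.06,0.03],[0,0,0]]]'
```

```text
t: 19.75
ee_pos: [603.0, 2.2, 13.0]
orientation: [0.398, 1.808, -1.645]
ft_force: [-2.5, 0.9, 1.7]
width: 31.7
t: 19.85
ee_pos: [604.0, 2.1, 13.0]
orientation: [0.398, 1.808, -1.644]
ft_force: [-3.0, -0.9, 1.2]
width: 31.6
t: 19.95
ee_pos: [605.0, 2.1, 13.0]
orientation: [0.398, 1.808, -1.644]
ft_force: [-2.4, 0.4, 2.1]
width: 31.7
```

```bash
for i in 1; do python3 -m jog '[[0.36,[-0.07,0.06,0.03],[0,0,0]]]'|sed -n 2p\;4p; python3 -m jog '[[0.36,[-0.07,0.06,0.03],[0,0,0]]]'|sed -n 2p\;4p; done
```

```text
ee_pos: [606.0, 2.0, 13.0]
ft_force: [-5.0, -0.0, 1.8]
ee_pos: [606.3, 2.0, 12.7]
ft_force: [-8.0, -0.4, 4.2]
```

```bash
python3 -m jog '[[0.36,[-0.07,0.06,0.03],[0,0,0]]]'|sed -n 2p\;4p; python3 -m jog '[[0.36,[0,0,0],[0,0,0]]]'|sed -n 2p\;4p;python3 look.py 17
```

```text
ee_pos: [606.5, 2.0, 12.5]
ft_force: [-9.8, -0.3, 6.0]
ee_pos: [606.5, 2.0, 12.5]
ft_force: [-7.3, -0.0, 4.8]
scene 5 23 50 circ (array([636.94200289,  15.12602373]), np.float64(26.11396917423898)) ext [632. -10.   6.] [663.  42.  23.]
scene 155 176 174 circ (array([637.27299119,  13.06107015]), np.float64(22.272968960243876)) ext [613. -12. 155.] [662.  38. 176.]
top 5 23 24 circ (array([641.00697099,  11.74589573]), np.float64(31.450672244645478)) ext [607. -10.  11.] [669.  39.  23.]
top 155 176 102 circ (array([635.01671603,  10.65301661]), np.float64(21.520187634371148)) ext [611. -12. 156.] [659.  33. 176.]
```

View pics/c17.png

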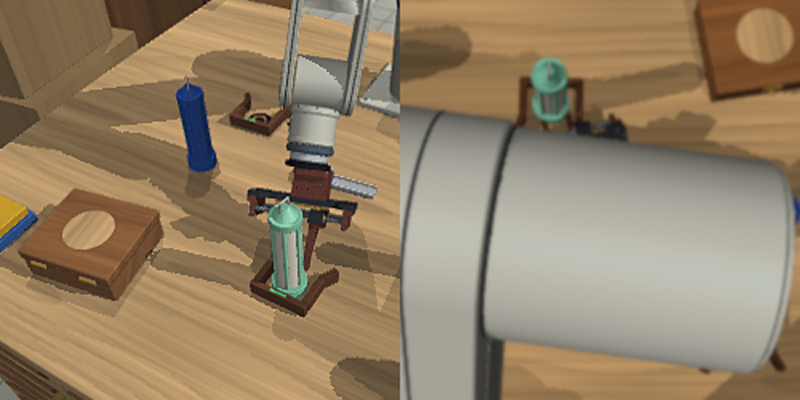

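The lantern is upright against the back rail: the pushing force rose from about 3 to 10 N and motion stopped, with the lantern centre at about (636,12). I'll back straight out along the bay axis, then up.

```bash
python3 -m jog '[[0.36,[0.2,-0.17,-0.08],[0,0,0]],[0.36,[0.6,-0.5,-0.25],[0,0,0]],[0.36,[1.2,-1,-0.5],[0,0,0]],[0.36,[2.2,-1.85,-0.9],[0,0,0]],[0.36,[3.6,-3.05,-1.5],[0,0,0]],[0.36,[5,-4.25,-2.1],[0,0,0]],[0.36,[5,-7,-2.1],[0,0,0]],[0.36,[4,-10,-2.1],[0,0,0]]]'
python3 -m jog '[[0.36,[-1,-3.5,0],[0,0,0]],[0.36,[-2,-7,0],[0,0,0]],[0.36,[-3,-10.5,0],[0,0,0]],[0.36,[-3.5,-13,0],[0,0,0]],[0.36,[-3.5,-13,0],[0,0,0]]]'
python3 look.py 18; python3 st.py
```

```text
t: 21.25
ee_pos: [507.4, -2.1, 62.6]
orientation: [0.394, 1.813, -1.646]
ft_force: [0.8, 0.6, 1.6]
width: 31.8
t: 21.75
ee_pos: [454.8, -16.9, 187.8]
orientation: [0.399, 1.806, -1.644]
ft_force: [0.8, -0.0, 0.7]
width: 31.8
scene 5 23 52 circ (array([636.91843252,  14.69315481]), np.float64(26.530699405316597)) ext [632. -10.   5.] [662.  42.  23.]
scene 155 176 168 circ (array([637.16713393,  13.10136025]), np.float64(22.251064219271)) ext [614. -11. 156.] [662.  38. 176.]
top 5 23 21 circ (array([642.48745773,  10.08658713]), np.float64(32.700294617576795)) ext [607. -13.  12.] [669.  39.  23.]
top 155 176 97 circ (array([635.17525439,  10.46175294]), np.float64(21.81760343224775)) ext [611. -12. 157.] [658.  33. 176.]
t 21.85 p [455.3 -16.9 187.3] tilt 40.0 az 14.9 F [-0.4  0.8 -1.3] w 31.8 q [-0.3   0.12  2.44  1.66  0.35 -0.55]
[[-0.739  0.621  0.26 ]
 [-0.201  0.166 -0.966]
 [-0.643 -0.766  0.002]]
```

View pics/c18.png

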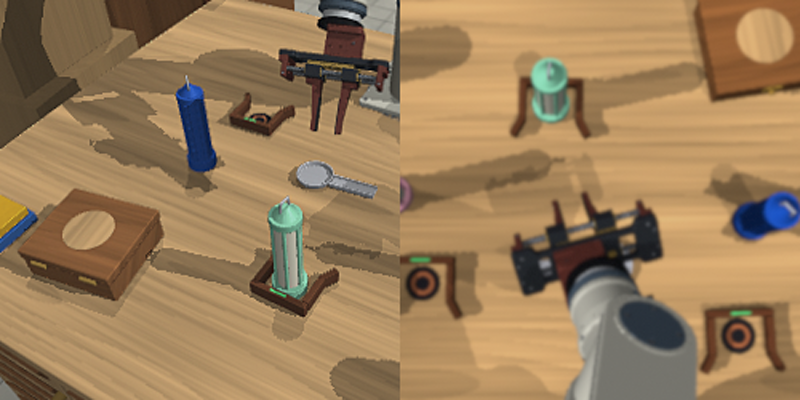

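The lantern stands upright in the bay, at (287,250) in the scene crop and (548,95) in the top crop, with the gripper well clear. I'll run one check of the bystanders, then hand in.

Run:
```python
import cv2,numpy as np
a=cv2.imread("pics/scene0.png");b=cv2.imread("pics/scene18.png")
for n,(u0,v0,u1,v1) in dict(pink=(335,175,378,248),caddy=(312,270,368,328),box=(70,175,165,248),spoon=(242,155,300,190),blue=(166,105,190,140)).items():
    A=cv2.cvtColor(a[v0:v1,u0:u1],6).astype(np.float32);B=cv2.cvtColor(b[v0:v1,u0:u1],6).astype(np.float32)
    print(n,cv2.phaseCorrelate(cv2.Laplacian(A,5),cv2.Laplacian(B,5)))
```

```text
pink ((0.510234934710482, 0.17629012033822278), 0.6889972093370226)
caddy ((0.01230833553332289, 0.032765940904745605), 0.9971192709936036)
box ((0.04699914384107018, 0.41974021603583367), 0.9485837512546116)
spoon ((-1.3859468687043943, -0.25784550907278003), 0.3011571994534245)
blue ((-0.08167113340966026, 0.4614204521153056), 0.6335864031204471)
```

Run:
```python
import cv2,numpy as np
ims=[cv2.imread(f"pics/scene{i}.png")[145:255,230:385] for i in(0,18)]
cv2.imwrite("pics/cmp.png",cv2.resize(np.hstack(ims),None,fx=2.5,fy=2.5,interpolation=cv2.INTER_CUBIC))
for i in(0,18):
    h=cv2.cvtColor(cv2.imread(f"pics/scene{i}.png"),cv2.COLOR_BGR2HSV)[155:190,240:302]
    m=(h[...,1]<75).astype(np.uint8);k,l,s,c=cv2.connectedComponentsWithStats(m);j=1+s[1:,4].argmax();print(s[j],c[j])
```

```text
[  5   5  51  25 600] [26.87       16.99333333]
[  5   5  51  24 600] [26.89666667 16.97333333]
```

View pics/cmp.png

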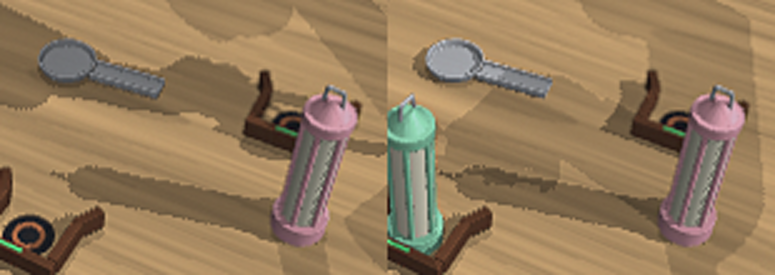

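The spoon rest (centroid the same to 0.03 px) and pink lantern sit at the same pixels in both pictures. Only the shadows differ.

```bash
python3 -c "
from workcell import ctrl
print(ctrl.close_job())"
```

```text
the job is handed in; nothing more can be done
None
```

The mint lantern is fully home in the farthest bay, upright, and the job is handed in at about 22 s of the 70 s allowed. I pushed it at its foot with the two fingertips held slightly apart, first sideways to the bay's axis, then straight in. After that I backed out along the bay axis and up, about 180 mm clear.

**Fully home:** the pushing force rose from about 3 N to 10 N and the motion stopped. The two cameras put the lantern's centre at (635–637, 10–13) mm, against my estimate of (636, 12) for the bay's origin. After I backed away it was in the same place and still upright.

**Bystanders:** in the before-and-after pictures the tea caddy, mooncake box, spoon rest and pink lantern, and also the blue lantern, show no visible movement. The automatic image comparison was weak for the spoon rest, pink lantern and blue lantern because the shadows changed. For the spoon rest, a mask centroid agreed to 0.03 px. The pink lantern matched by eye in a side-by-side picture. For the blue lantern I have only that weak comparison, which gave about 0.5 px, and the views during the run.

**Other checks:** the low-height circle fits from the top camera were poor (6–7 mm off in x) because few pixels saw the foot. I relied on the scene-camera fits and the cap fits instead. Wrist forces I saw stayed below about 12 N.

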